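Sort the red-lidded specimens into their carriers

ROBOT

A 6-joint arm with a two-finger parallel gripper is mounted at the origin on the work surface. World frame = base frame: x ahead of the robot, y to its left, z up, the work surface at z = 0. Lengths are in m, angles in rad, forces in N, time in s.
With the tool pointing down it reaches from about 0.25 to 0.775 m from the base axis. Payload 4 kg.
Tool frame: the origin (TCP) lies between the finger pads; the fingertips stand 25 mm ahead of it and the grasp point (between the pads) lies 6 mm ahead of it (robot.tip_reach is the z of the fingertips in the tool frame, in m); z points along the fingers, y is the line along which they close (so a half turn about z gives the same grasp; the last joint's range is limited). The gripper opens to 94 mm and grips with 3 to 60 N. Pads are 16 mm wide; open, the fingers measure 119 mm over their backs; the gripper's body (75 mm by 177 mm) begins 78 mm behind the grasp point.
Start: joints at [-1.214, 0.087, 1.371, -0, 1.684, -0.103], TCP at [0.244, -0.493, 0.197] pointing down, gripper open.
Joint ranges: [-3.1, 3.1], [-0.76, 2.03], [0.27, 2.55], [-1.08, 4.22], [0.17, 2.65], [-2.57, 2.57]. Speed limits (rad/s): [2.79, 2.79, 3.14, 3.14, 3.14, 3.14].

INTERFACE

Orientations are given as [roll, pitch, yaw] about the fixed x, y, z axes, in that order (R = Rz(yaw) Ry(pitch) Rx(roll)).
In Python, from bench import robot gives the robot as it stands. The module is installed in compiled form; this text tells all that it offers.
- The arm moves only by the shell command python3 -m handwheel 'ROWS'. ROWS is JSON, a list of rows, each a list of 3 entries, a list of its own where there are three numbers: the turn, a rotation vector about the world's x, y, z in units of 90 degrees (1.0 is 90 degrees), then the shift along the world's x, y, z in units of 0.05 m (1.0 is 0.05 m), then the closure, from 0 (fully open) to 1 (shut). A call has 1 to 5 rows; each row shifts and turns the commanded pose from where the row before left it; what a row does not reach is not made up. A row lasts 1/10 s, in which the tool goes at most 50 mm and 8.59 degrees, less where a joint would pass 70% of its speed; a pose out of reach is approached as far as the arm can. A call with a number of a shift or a turn outside -1 to 1 is refused whole. A call with a gripper value outside its range is refused whole. The fingers move at their own pace and stop on an object; the grip force is fixed at half the most. Time passes only in rows, so rows that do not move let the fingers close. It gives the time, the measured TCP pose, the force, the opening and the grip force at its end, in the units of the state.
- robot.get_obs(): the state, without advancing time (a new reading comes with each control period).
- robot.snapshot(name): name is "side" or "top"; returns (picture, depth): 480x640x3 uint8, red, green, blue; 480x640 float32, m along the optical axis (not along the pixel's ray), 0 where there is no reading.
- robot.calibration(name): a dict with "mtx" (3x3 intrinsics, pixels), "extrinsics" (4x4, takes a point from camera to world coordinates). Camera axes: x right, y down, z forward; pixel columns grow to the right and rows downward; lengths in m; the calibration is good to about 2 mm. A picture is of the moment at which its call begins. calibration takes no time and is no camera call.
- robot.close_job(): hands the job in; it is judged then, once.
Trained networks look in the newest picture that a camera, given by its name, has taken for a name from the list of things; names that differ only in an ending like _2 or _b are one class to them, and where a whole thing is asked for, a point or a joint stands for the part that bears it (a point fixed in the world has none). Each returns a list of dicts, best first, with "p" (0 to 1); they miss things now and then, are a little off and sometimes report something else, mostly with a low value. They report only what shows in the picture. A call takes as long as a camera call. They do not tell look-alikes from the thing itself.
- robot.boxes_of(query, camera): "bbox" ([left, top, right, bottom] in pixels, round what is visible of it).
The state is a dict: "time": time; "joint_positions": joint angles; "qvel": joint speeds; "joint_torque": joint torques, N m; "tool_pos": TCP position; "ee_rot": TCP orientation; "wrist_force": force on the tool from outside, world axes, zero at the start; "wrist_torque": the same for the moment, N m; "width": finger opening in m; "finger_force": force on a finger pad.
Only numpy, scipy, OpenCV 4.12 (cv2) and the standard library are available. Lean on these libraries where they do the work, as an engineer would, in place of code of your own. Each camera call takes 0.05 s, during which the arm holds its last target. There are 200 camera calls.

TASK

Four of the specimen containers on the tray have red lids, each with a coloured dot: stand each red-lidded container inside the carrier whose ring has the same colour as its dot. Keep the containers upright and set them down rather than dropping them, and leave the containers with the green and purple lids standing where they are.

Things in the scene. Friction and masses are not known exactly. Their poses are not given: they have to be found in the camera images.
- red_white: specimen container with a red screw lid and a white dot in the middle of the lid (loose, upright, 50 to 100 g). Round body 38 mm across, lid 40 mm across and 18 mm high, 80 mm high in all; the dot is 24 mm across. It starts on a grey tray with a white rim 10 mm high, whose floor is 4 mm above the bench. Origin: centre of its underside; z up along its axis.
- red_black: specimen container with a red screw lid and a black dot in the middle of the lid (loose, upright, 50 to 100 g). Round body 38 mm across, lid 40 mm across and 18 mm high, 80 mm high in all; the dot is 24 mm across. It starts on a grey tray with a white rim 10 mm high, whose floor is 4 mm above the bench. Origin: centre of its underside; z up along its axis.
- red_yellow: specimen container with a red screw lid and a yellow dot in the middle of the lid (loose, upright, 50 to 100 g). Round body 38 mm across, lid 40 mm across and 18 mm high, 80 mm high in all; the dot is 24 mm across. It starts on a grey tray with a white rim 10 mm high, whose floor is 4 mm above the bench. Origin: centre of its underside; z up along its axis.
- red_blue: specimen container with a red screw lid and a blue dot in the middle of the lid (loose, upright, 50 to 100 g). Round body 38 mm across, lid 40 mm across and 18 mm high, 80 mm high in all; the dot is 24 mm across. It starts on a grey tray with a white rim 10 mm high, whose floor is 4 mm above the bench. Origin: centre of its underside; z up along its axis.
- green_lid: specimen container of the same size and shape with a green lid and a white dot, standing on the same tray among the others; it stays there. Origin: centre of its underside; z up.
- purple_lid: specimen container of the same size and shape with a purple lid and a yellow dot, standing on the same tray among the others; it stays there. Origin: centre of its underside; z up.
- carrier_white: carrier with a white ring, fixed on the bench: green square base 74 mm wide and 6 mm thick, on it an upright round ring 72 mm across outside, 60 mm inside, whose rim is 18 mm above the bench. A container stands inside the ring on the base, 6 mm above the bench. Origin: centre of the base's underside, at bench height; z up.
- carrier_black: carrier with a black ring, fixed on the bench: green square base 74 mm wide and 6 mm thick, on it an upright round ring 72 mm across outside, 60 mm inside, whose rim is 18 mm above the bench. A container stands inside the ring on the base, 6 mm above the bench. Origin: centre of the base's underside, at bench height; z up.
- carrier_yellow: carrier with a yellow ring, fixed on the bench: green square base 74 mm wide and 6 mm thick, on it an upright round ring 72 mm across outside, 60 mm inside, whose rim is 18 mm above the bench. A container stands inside the ring on the base, 6 mm above the bench. Origin: centre of the base's underside, at bench height; z up.
- carrier_blue: carrier with a blue ring, fixed on the bench: green square base 74 mm wide and 6 mm thick, on it an upright round ring 72 mm across outside, 60 mm inside, whose rim is 18 mm above the bench. A container stands inside the ring on the base, 6 mm above the bench. Origin: centre of the base's underside, at bench height; z up.
Mind the look-alikes: they are no part of the job. What is shaped like the carrier_black but brown or pink is not meant.

How it is judged:
At the end, for the whole second after the job is handed in: Each red-lidded container stands upright (0.1 rad) at rest on the base of the carrier of its dot's colour, its axis within 14 mm of the centre, its underside within 4 mm of the base; the green- and purple-lidded ones stand within 20 mm of where they were (horizontal distance between red_white and carrier_white below 0.014 m and z of red_white in the frame of carrier_white between 0.002 and 0.01 m and angle between each of red_white, red_black, red_yellow, red_blue, green_lid, purple_lid's own z axis and vertical below 0.1 rad and linear speed of each of red_white, red_black, red_yellow, red_blue below 0.02 m/s and angular speed of each of red_white, red_black, red_yellow, red_blue below 0.2 rad/s and horizontal distance between red_black and carrier_black below 0.014 m and z of red_black in the frame of carrier_black between 0.002 and 0.01 m and horizontal distance between red_yellow and carrier_yellow below 0.014 m and z of red_yellow in the frame of carrier_yellow between 0.002 and 0.01 m and horizontal distance between red_blue and carrier_blue below 0.014 m and z of red_blue in the frame of carrier_blue between 0.002 and 0.01 m and distance of each of green_lid, purple_lid from where it was at the start of the episode below 0.02 m); the robot touches nothing.
It fails at once if a container is tipped by more than 0.8 rad (angle between any of red_white, red_black, red_yellow, red_blue, green_lid, purple_lid's own z axis and vertical above 0.8 rad).
It fails at once if a container with a green or purple lid is moved by more than 20 mm (distance of any of green_lid, purple_lid from where it was at the start of the episode above 0.02 m).
It fails at once if a container is dropped into its carrier (faster than 0.7 m/s close above its base, as after falling more than about 40 mm) ((horizontal distance between red_white and carrier_white below 0.03 m and z of red_white in the frame of carrier_white below 0.03 m and linear speed of red_white above 0.7 m/s) or (horizontal distance between red_black and carrier_black below 0.03 m and z of red_black in the frame of carrier_black below 0.03 m and linear speed of red_black above 0.7 m/s) or (horizontal distance between red_yellow and carrier_yellow below 0.03 m and z of red_yellow in the frame of carrier_yellow below 0.03 m and linear speed of red_yellow above 0.7 m/s) or (horizontal distance between red_blue and carrier_blue below 0.03 m and z of red_blue in the frame of carrier_blue below 0.03 m and linear speed of red_blue above 0.7 m/s)).
It also fails if it takes over 99 s, if anything falls off the work surface, if the arm or the gripper's body presses on something with over 40 N, if the wrist force passes 120 N, or if a joint passes its speed limit or range.

## Working session

There is one attempt and no reset: what is moved stays moved. The work goes in short steps, Python scripts to look and compute and a shell command to move; the robot and the scene stay as the last step left them, time stands still between calls to the robot, and variables do not carry over. Pictures are saved under pics/ and viewed, at most 14 in all, crops included, and the job is handed in when it is done.

```bash
mkdir -p pics; cat > h.py <<'E'
import numpy as np, cv2
from bench import robot
def snap(c,fn):
    im,d=robot.snapshot(c); cv2.imwrite('pics/'+fn,im[:,:,::-1]); np.save(f'{c}.npy',d); np.save(f'{c}_im.npy',im); return im,d
def world(c,u,v,z):
    k=robot.calibration(c); T=np.array(k['extrinsics']); r=T[:3,:3]@np.linalg.inv(np.array(k['mtx']))@[u,v,1]
    t=T[:3,3]; return t+r*(z-t[2])/r[2]
E
python3 - <<'E'
from h import *
im,d=snap('top','top1.png')
snap('side','side1.png')
np.set_printoptions(precision=4,suppress=True)
print(robot.get_obs()); print(robot.calibration('top'))
for q in ['red_white','green_lid','carrier_white']:
    for b in robot.boxes_of(q,'top'): print(q,b)
E
```

```text
{'time': 0.1, 'joint_positions': array([-1.2141,  0.0879,  1.3721,  0.    ,  1.6836, -0.1031]), 'qvel': array([-0.0005,  0.0001, -0.0034, -0.0006, -0.0006,  0.    ]), 'joint_torque': array([  0.0012, -34.125 , -30.3302,   0.072 ,   0.0304,  -0.0001]), 'tool_pos': array([ 0.2439, -0.4924,  0.1956]), 'ee_rot': array([-3.1396, -0.0002,  0.4598]), 'wrist_force': array([-0.4096, -0.0792,  0.2259]), 'wrist_torque': array([0.0029, 0.0193, 0.02  ]), 'finger_force': 0.0, 'width': 0.09414574218190615}
{'mtx': array([[460.114 ,   0.    , 309.5501],
       [  0.    , 460.114 , 247.5759],
       [  0.    ,   0.    ,   1.    ]]), 'extrinsics': array([[ 0.0195, -0.9944,  0.104 ,  0.4694],
       [-0.9987, -0.0244, -0.0456,  0.0129],
       [ 0.0478, -0.1029, -0.9935,  0.7962],
       [ 0.    ,  0.    ,  0.    ,  1.    ]])}
red_white {'bbox': [134.2, 241.6, 168.5, 270.7], 'p': 0.89}
green_lid {'bbox': [142.0, 305.4, 179.1, 331.8], 'p': 0.57}
carrier_white {'bbox': [411.0, 204.4, 455.8, 242.3], 'p': 0.94}
```

View pics/top1.png

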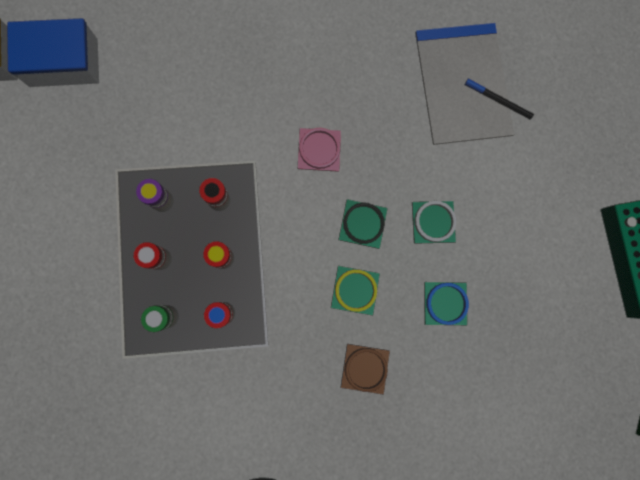

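The picture shows red lids with white (147,255), black (212,190), yellow (216,254) and blue (217,315) dots. Purple (151,191) and green (154,319) stay. The green-based carriers are black (363,223), white (435,222), yellow (357,290) and blue (447,303). Pink (319,149) and brown (365,369) are look-alikes, with bases that aren't green.

```bash
python3 - <<'E'
from h import *
np.set_printoptions(precision=4,suppress=True)
im=np.load('top_im.npy'); d=np.load('top.npy')
k=robot.calibration('top'); K=np.array(k['mtx']);T=np.array(k['extrinsics'])
v,u=np.mgrid[:480,:640]; P=np.stack([(u-K[0,2])/K[0,0]*d,(v-K[1,2])/K[1,1]*d,d],-1)@T[:3,:3].T+T[:3,3]
for n,(a,b) in dict(purple=(151,191),black=(212,190),white=(147,255),yellow=(216,254),green=(154,319),blue=(217,315)).items():
    m=(abs(u-a)<25)&(abs(v-b)<25)&(P[...,2]>.076)&(d>0)
    uu,vv=u[m].mean(),v[m].mean(); print(n,m.sum(),uu,vv,P[m][:,2].mean(),world('top',uu,vv,.084)[:2], P[m].mean(0)[:2])
hsv=cv2.cvtColor(im,cv2.COLOR_RGB2HSV)
for n,(a,b) in dict(cblack=(363,223),cwhite=(435,222),cyellow=(357,290),cblue=(447,303)).items():
    near=((abs(u-a)<28)&(abs(v-b)<28))
    base=near&(hsv[...,1]>70)&(hsv[...,0]>60)&(hsv[...,0]<95)
    # base outline: hull of green -> min-area rect, at z=.006; ring: enclosing circle of non-green inside hull
    pts=np.argwhere(base)[:,::-1].astype(np.float32)
    r=cv2.minAreaRect(pts); 
    m=near&(P[...,2]>.012)&(d>0)
    x,y=u[m],v[m]; e=((x.min()+x.max())/2,(y.min()+y.max())/2)
    print(n,r,world('top',*r[0],.006)[:2],'ring',m.sum(),e,world('top',*e,.018)[:2])
big=cv2.resize(im[120:400,110:480,::-1],None,fx=2,fy=2,interpolation=cv2.INTER_CUBIC); cv2.imwrite('pics/crop1.png',big)
E
```

```text
purple 537 149.06890130353818 191.12476722532588 0.08302047520743591 [0.6258 0.2312] [0.6261 0.2315]
black 520 211.7596153846154 190.2 0.08319754438422716 [0.6303 0.1349] [0.6305 0.1351]
white 553 146.70705244122965 254.6347197106691 0.08301673417780214 [0.5269 0.2293] [0.527  0.2296]
yellow 527 215.89753320683113 253.7134724857685 0.08308419430285685 [0.5309 0.1245] [0.531  0.1246]
green 574 154.198606271777 318.4006968641115 0.08289396151606762 [0.4307 0.2128] [0.4307 0.2131]
blue 547 216.63254113345522 314.6270566727605 0.0831107337636136 [0.438  0.1196] [0.438  0.1198]
cblack ((362.80767822265625, 223.4615478515625), (41.3805046081543, 41.3805046081543), 11.309932708740234) [ 0.5967 -0.1157] ring 424 (np.float64(363.5), np.float64(222.5)) [ 0.5965 -0.1149]
cwhite ((433.68145751953125, 221.49176025390625), (40.82148742675781, 41.09393310546875), 87.39744567871094) [ 0.6036 -0.2413] ring 447 (np.float64(435.0), np.float64(221.0)) [ 0.6025 -0.2398]
cyellow ((355.13580322265625, 290.2192687988281), (42.3212776184082, 42.53544998168945), 9.865806579589844) [ 0.4803 -0.1032] ring 440 (np.float64(355.5), np.float64(290.0)) [ 0.4805 -0.1021]
cblue ((445.5, 302.9999694824219), (40.99999237060547, 41.99999237060547), 0.0) [ 0.4614 -0.2608] ring 459 (np.float64(447.5), np.float64(303.5)) [ 0.4607 -0.2601]
```

View pics/crop1.png

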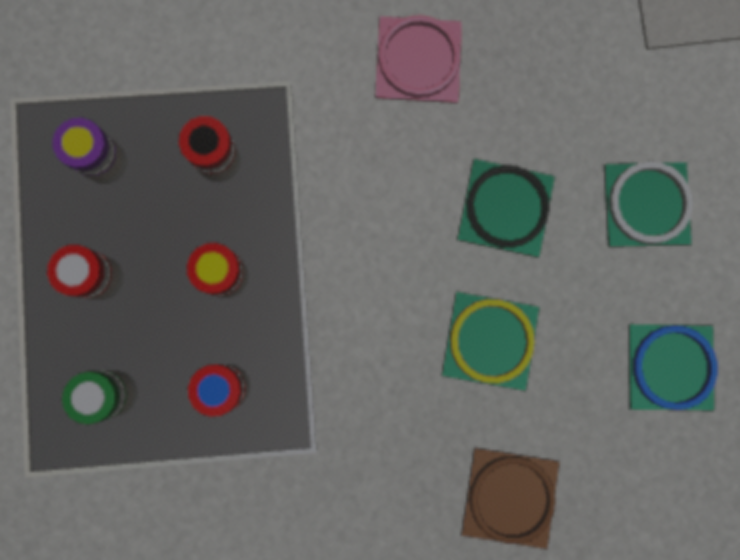

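View pics/side1.png

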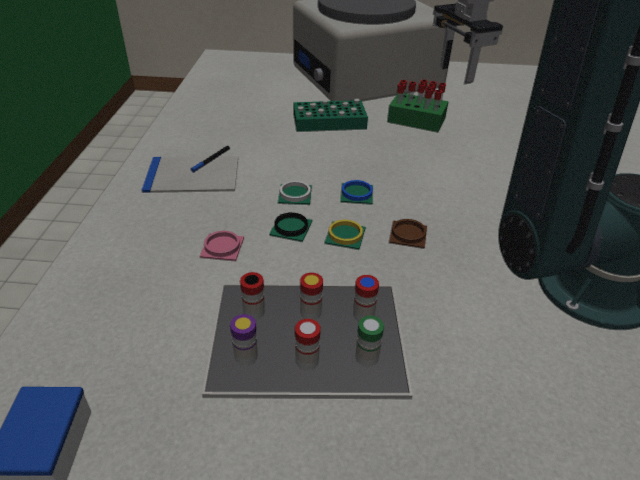

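Side and crop views agree with the identification: the four red lids and the matching green-based rings are as listed. I'll start with blue, at (0.438, 0.120), and use lid-high grasps at TCP z≈0.08.

```bash
python3 -m handwheel '[[[0,0,0],[0.26,0.8,0],0],[[0,0,0],[0.26,0.8,0],0],[[0,0,0],[0.26,0.8,0],0],[[0,0,0],[0.26,0.8,0],0],[[0,0,0],[0.26,0.8,0],0]]'
python3 -m handwheel '[[[0,0,0],[0.26,0.8,0],0],[[0,0,0],[0.26,0.8,0],0],[[0,0,0],[0.26,0.8,0],0],[[0,0,0],[0.26,0.8,0],0],[[0,0,0],[0.26,0.8,0],0]]'
python3 -m handwheel '[[[0,0,0],[0.26,0.8,0],0],[[0,0,0],[0.26,0.8,0],0],[[0,0,0],[0.26,0.8,0],0],[[0,0,0],[0.26,0.8,0],0],[[0,0,0],[0,0,0],0]]'
```

```text
time: 0.75
tool_pos: [0.3092, -0.2913, 0.1966]
ee_rot: [3.141, -0.0, 0.459]
wrist_force: [1.3, -0.4, -0.0]
width: 0.0944
finger_force: 0.0
time: 1.25
tool_pos: [0.3742, -0.0913, 0.1968]
ee_rot: [3.141, -0.001, 0.459]
wrist_force: [0.5, 0.9, -0.3]
width: 0.094
finger_force: 0.0
time: 1.75
tool_pos: [0.4264, 0.0712, 0.1964]
ee_rot: [-3.14, -0.0, 0.467]
wrist_force: [-0.5, -1.0, -0.1]
width: 0.0943
finger_force: 0.0
```

```bash
python3 -m handwheel '[[[0,0,0],[0.12,0.5,0],0],[[0,0,0],[0.12,0.5,0],0],[[0,0,0],[0,0,-0.5],0],[[0,0,0],[0,0,-0.5],0],[[0,0,0],[0,0,0],0]]'
```

```text
time: 2.25
tool_pos: [0.4354, 0.1161, 0.143]
ee_rot: [-3.14, 0.008, 0.459]
wrist_force: [-0.6, 0.7, 0.4]
width: 0.0943
finger_force: 0.0
```

```bash
python3 -m handwheel '[[[0,0,0],[0.04,0.06,-0.4],0],[[0,0,0],[0,0,-0.4],0],[[0,0,0],[0,0,-0.4],0],[[0,0,0],[0,0,-0.05],0],[[0,0,0],[0,0,0],0]]'
python3 -m handwheel '[[[0,0,0],[0,0,0],1],[[0,0,0],[0,0,0],1],[[0,0,0],[0,0,0],1],[[0,0,0],[0,0,0],1],[[0,0,0],[0,0,0],1]]'
```

```text
time: 2.75
tool_pos: [0.4403, 0.1196, 0.0849]
ee_rot: [3.141, -0.0, 0.459]
wrist_force: [0.1, -0.3, 0.0]
width: 0.094
finger_force: 0.0
time: 3.25
tool_pos: [0.4402, 0.1202, 0.0845]
ee_rot: [3.141, -0.0, 0.46]
wrist_force: [0.4, -1.0, -0.1]
width: 0.0573
finger_force: 0.0
```

```bash
python3 -m handwheel '[[[0,0,0],[0,0,-0.06],1],[[0,0,0],[0,0,0],1],[[0,0,0],[0,0,0],1],[[0,0,0],[0,0,0],1],[[0,0,0],[0,0,0],1]]'
python3 -m handwheel '[[[0,0,0],[0,0,0],1],[[0,0,0],[0,0,0.4],1],[[0,0,0],[0,0,0.8],1],[[0,0,0],[0,0,0.8],1],[[0,0,0],[0,0,0.3],1]]'
```

```text
time: 3.75
tool_pos: [0.4401, 0.1201, 0.0812]
ee_rot: [3.142, 0.0, 0.46]
wrist_force: [-0.4, -0.7, 0.1]
width: 0.0177
finger_force: 0.0
time: 4.25
tool_pos: [0.442, 0.1204, 0.2008]
ee_rot: [3.139, -0.007, 0.46]
wrist_force: [0.8, 0.3, -0.2]
width: 0.0004
finger_force: 0.0
```

The fingers shut completely on nothing, so I'll look again.

```bash
python3 - <<'E'
from h import *
a,_=snap('top','top2.png'); b,_=snap('side','side2.png')
s=b[180:420,180:500]; t=a[130:370,100:420]
cv2.imwrite('pics/c2.png',np.vstack([cv2.resize(s,(400,300)),cv2.resize(t,(400,300))])[:,:,::-1])
k=robot.calibration('side');T=np.array(k['extrinsics']);o=robot.get_obs()
for c in 'top','side':
    k=robot.calibration(c);T=np.array(k['extrinsics'])
    for p in (o['tool_pos'],[.438,.1196,.084]):
        q=np.array(k['mtx'])@(T[:3,:3].T@(np.array(p)-T[:3,3])); print(c,q[:2]/q[2])
E
```

```text
top [202.39310736 315.4869296 ]
top [216.65726975 314.61718016]
side [370.16292137 228.31140861]
side [366.49996313 282.15103384]
```

View pics/c2.png

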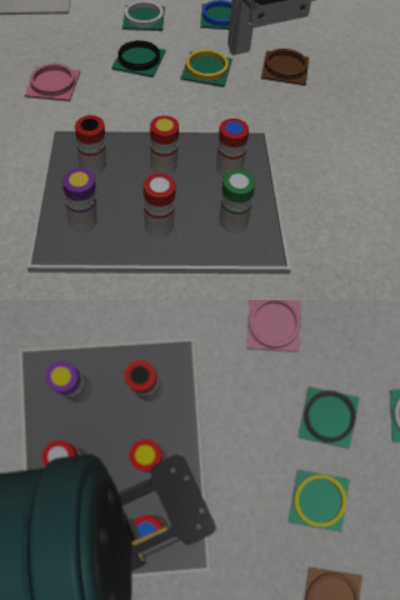

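```bash
python3 - <<'E'
from h import *
a=np.load('top_im.npy'); b=np.load('side_im.npy')
A=cv2.resize(a[260:380,140:300],(800,600))[:300*2]; B=cv2.resize(b[140:300,290:450],(600,600))
cv2.imwrite('pics/c3.png',np.hstack([cv2.resize(A,(400,300)),cv2.resize(B,(400,400))[:300]])[:,:,::-1])
np.set_printoptions(precision=4,suppress=True)
o=robot.get_obs(); print(o)
for c,box in (('top',(195,290,250,345)),('side',(340,150,420,235))):
    d=np.load(c+'.npy');k=robot.calibration(c);K=np.array(k['mtx']);T=np.array(k['extrinsics'])
    v,u=np.mgrid[:480,:640]; P=np.stack([(u-K[0,2])/K[0,0]*d,(v-K[1,2])/K[1,1]*d,d],-1)@T[:3,:3].T+T[:3,3]
    m=(d>0)&(u>box[0])&(u<box[2])&(v>box[1])&(v<box[3])&(P[...,2]>.12)&(P[...,2]<.32)&(abs(P[...,1]-.1)<.15)&(P[...,0]<.6)
    Q=P[m]
    for z in np.arange(.14,.32,.02):
        s=Q[(Q[:,2]>=z)&(Q[:,2]<z+.02)]
        if len(s): print(c,round(z,2),len(s),s.min(0)[:2],s.max(0)[:2])
E
```

```text
{'time': 4.35, 'joint_positions': array([ 0.1421, -0.1255,  1.5754, -0.0001,  1.6857,  1.2531]), 'qvel': array([-0.0012,  0.028 ,  0.0863, -0.0013, -0.0207, -0.0001]), 'joint_torque': array([  0.0059, -25.5389, -31.0928,   0.0381,   0.0677,  -0.0003]), 'tool_pos': array([0.4417, 0.1203, 0.1989]), 'ee_rot': array([ 3.1397, -0.0056,  0.4598]), 'wrist_force': array([0.019 , 0.5358, 0.109 ]), 'wrist_torque': array([-0.0598, -0.0374,  0.0081]), 'finger_force': 0.0, 'width': 0.00037519157063462026}
top 0.2 3 [0.4397 0.105 ] [0.4482 0.1091]
top 0.22 42 [0.4388 0.1048] [0.4558 0.1127]
top 0.24 6 [0.4408 0.1051] [0.4559 0.1126]
top 0.3 71 [0.4225 0.0802] [0.4627 0.1049]
side 0.2 37 [0.433 0.113] [0.4559 0.1332]
side 0.22 201 [0.4296 0.111 ] [0.4569 0.1353]
side 0.24 204 [0.4294 0.1134] [0.4569 0.1362]
side 0.26 176 [0.4355 0.1122] [0.4567 0.1363]
side 0.28 107 [0.4361 0.1122] [0.4566 0.1361]
side 0.3 410 [0.3862 0.115 ] [0.4817 0.2067]
```

View pics/c3.png

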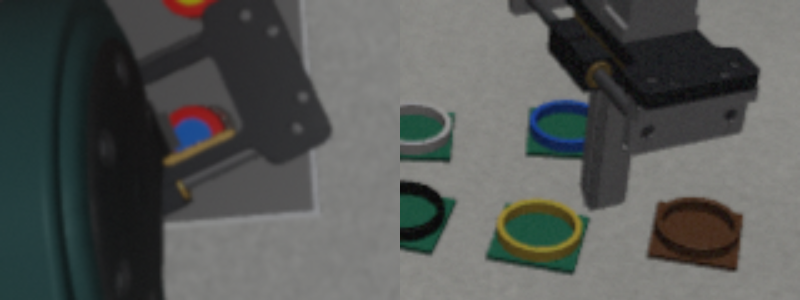

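```bash
python3 - <<'E'
from h import *
print(robot.tip_reach)
for c,box in (('side',(340,150,420,235)),):
    d=np.load(c+'.npy');k=robot.calibration(c);K=np.array(k['mtx']);T=np.array(k['extrinsics'])
    v,u=np.mgrid[:480,:640]; P=np.stack([(u-K[0,2])/K[0,0]*d,(v-K[1,2])/K[1,1]*d,d],-1)@T[:3,:3].T+T[:3,3]
    m=(d>0)&(u>box[0])&(u<box[2])&(v>box[1])&(v<box[3]+20)&(abs(P[...,1]-.12)<.025)&(abs(P[...,0]-.44)<.03)&(P[...,2]>.12)
    print(np.percentile(P[m][:,2],[0,1,3]), v[m].max())
E
```

```text
0.025
[0.2104957  0.21460171 0.21867577] 224
```

Both cameras agree that the fingertips are at z≈0.2105 when the reading implies 0.174. The tool therefore sits about 36 mm higher than reported, with xy correct. I'll grasp at a reading of z≈0.046 instead.

```bash
python3 -m handwheel '[[[0,0,0],[0,0,0],0],[[0,0,0],[0,0,0],0],[[0,0,0],[0,0,0],0],[[0,0,0],[0,0,0],0],[[0,0,0],[0,0,0],0]]'
python3 -m handwheel '[[[0,0,0],[-0.03,0,0],0],[[0,0,0],[0,0,0],0],[[0,0,0],[0,0,0],0],[[0,0,0],[0,0,0],0],[[0,0,0],[0,0,0],0]]'
python3 -m handwheel '[[[0,0,0],[0,0,-0.6],0],[[0,0,0],[0,0,-0.6],0],[[0,0,0],[0,0,-0.6],0],[[0,0,0],[0,0,-0.4],0],[[0,0,0],[0,0,0],0]]'
```

```text
time: 4.85
tool_pos: [0.4397, 0.12, 0.1954]
ee_rot: [-3.141, 0.001, 0.46]
wrist_force: [0.5, 0.9, 0.3]
width: 0.0368
finger_force: 0.0
time: 5.35
tool_pos: [0.4386, 0.1201, 0.1963]
ee_rot: [3.141, -0.0, 0.46]
wrist_force: [-0.1, 0.1, 0.4]
width: 0.077
finger_force: 0.0
time: 5.85
tool_pos: [0.4359, 0.1197, 0.0828]
ee_rot: [-3.139, 0.007, 0.46]
wrist_force: [-0.3, -0.1, 0.5]
width: 0.0938
finger_force: 0.0
```

```bash
python3 - <<'E'
from h import *
b,_=snap('side','side3.png'); print(robot.get_obs()['tool_pos'])
cv2.imwrite('pics/c4.png',cv2.resize(b[180:360,260:460],(600,540))[:,:,::-1])
E
```

```text
[0.4374632  0.11992572 0.08499818]
```

View pics/c4.png

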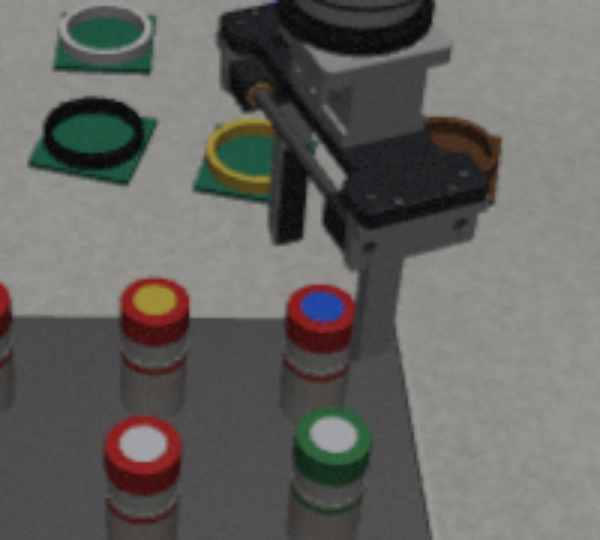

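The fingertips straddle the blue-dotted lid, just above its top, at crop midpoint ≈(331,298) against lid centre (322,306). I'll descend 39 mm and close.

```bash
python3 -m handwheel '[[[0,0,0],[0,0,-0.3],0],[[0,0,0],[0,0,-0.3],0],[[0,0,0],[0,0,-0.18],0],[[0,0,0],[0,0,0],0],[[0,0,0],[0,0,0],1]]'
python3 -m handwheel '[[[0,0,0],[0,0,0],1],[[0,0,0],[0,0,0],1],[[0,0,0],[0,0,0],1],[[0,0,0],[0,0,0],1],[[0,0,0],[0,0,0],1]]'
python3 -m handwheel '[[[0,0,0],[0,0,0],1],[[0,0,0],[0,0,0],1],[[0,0,0],[0,0,0],1],[[0,0,0],[0,0,0],1],[[0,0,0],[0,0,0],1]]'
```

```text
time: 6.4
tool_pos: [0.4394, 0.1202, 0.0483]
ee_rot: [3.141, -0.002, 0.46]
wrist_force: [-0.2, -1.0, 0.2]
width: 0.0891
finger_force: 0.0
time: 6.9
tool_pos: [0.4386, 0.1201, 0.0473]
ee_rot: [3.142, -0.0, 0.46]
wrist_force: [-0.1, 0.9, 0.2]
width: 0.0496
finger_force: 0.0
time: 7.4
tool_pos: [0.4385, 0.1201, 0.0472]
ee_rot: [3.142, 0.0, 0.46]
wrist_force: [0.7, -1.1, 0.3]
width: 0.0395
finger_force: 30.0
```

Gripped at a width of 39.5 mm. Next: lift, carry by (+0.0225, −0.380), and check.

```bash
python3 -m handwheel '[[[0,0,0],[0,0,0.4],1],[[0,0,0],[0,0,0.6],1],[[0,0,0],[0,0,0.6],1],[[0,0,0],[0,0,0.4],1],[[0,0,0],[0,0,0.2],1]]'
python3 -m handwheel '[[[0,0,0],[0.05,-0.6,0],1],[[0,0,0],[0.05,-0.8,0],1],[[0,0,0],[0.05,-0.8,0],1],[[0,0,0],[0.05,-0.8,0],1],[[0,0,0],[0.05,-0.8,0],1]]'
python3 -m handwheel '[[[0,0,0],[0.05,-0.8,0],1],[[0,0,0],[0.05,-0.8,0],1],[[0,0,0],[0.05,-0.8,0],1],[[0,0,0],[0.05,-0.8,0],1],[[0,0,0],[0,-0.6,0],1]]'
python3 -m handwheel '[[[0,0,0],[0,0,0],1],[[0,0,0],[0,0,-0.6],1],[[0,0,0],[0,0,-0.6],1],[[0,0,0],[0,0,-0.3],1],[[0,0,0],[0,0,0],1]]'
```

```text
time: 7.9
tool_pos: [0.4396, 0.1202, 0.1595]
ee_rot: [3.14, -0.003, 0.46]
wrist_force: [0.2, 0.7, -0.9]
width: 0.0389
finger_force: 30.0
time: 8.4
tool_pos: [0.4504, -0.0712, 0.1562]
ee_rot: [-3.141, 0.001, 0.46]
wrist_force: [0.2, -0.1, -1.2]
width: 0.0395
finger_force: 30.0
time: 8.9
tool_pos: [0.4604, -0.262, 0.1558]
ee_rot: [-3.14, 0.001, 0.458]
wrist_force: [0.1, 0.2, -0.5]
width: 0.0394
finger_force: 30.0
time: 9.4
tool_pos: [0.4591, -0.2578, 0.0788]
ee_rot: [-3.135, 0.003, 0.461]
wrist_force: [-0.1, 0.2, -0.4]
width: 0.0393
finger_force: 30.0
```

```bash
python3 - <<'E'
from h import *
a,_=snap('top','top5.png'); b,_=snap('side','side5.png'); print(robot.get_obs()['tool_pos'])
cv2.imwrite('pics/c5.png',np.hstack([cv2.resize(b[100:260,260:420],(400,400)),cv2.resize(a[240:370,370:500],(400,400))])[:,:,::-1])
E
```

```text
[ 0.46138394 -0.25955627  0.08266277]
```

View pics/c5.png

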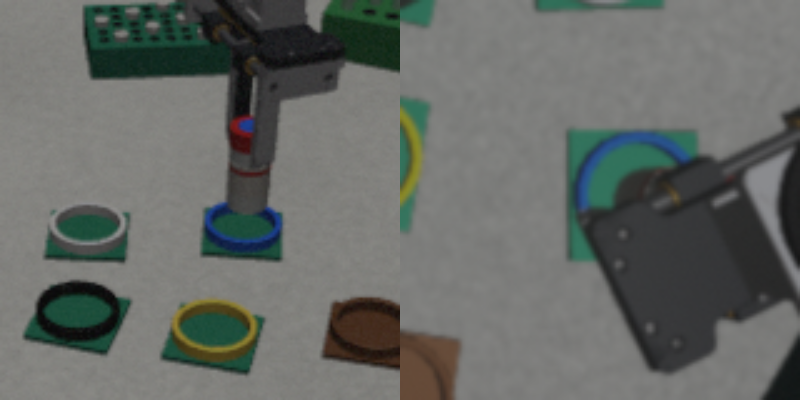

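The blue-dotted container hangs upright over the blue ring, its bottom at crop (248,208) against the ring at (243,225). I'll lower it 33 mm, release and retreat.

```bash
python3 -m handwheel '[[[0,0,0],[0,0,-0.25],1],[[0,0,0],[0,0,-0.25],1],[[0,0,0],[0,0,-0.1],1],[[0,0,0],[0,0,-0.05],1],[[0,0,0],[0,0,0],1]]'
python3 -m handwheel '[[[0,0,0],[0,0,0],1],[[0,0,0],[0,0,0],1]]'
```

```text
time: 10.0
tool_pos: [0.4611, -0.2598, 0.0496]
ee_rot: [-3.141, 0.0, 0.46]
wrist_force: [-0.2, 0.0, 0.2]
width: 0.0393
finger_force: 30.0
time: 10.2
tool_pos: [0.4613, -0.2601, 0.0499]
ee_rot: [3.141, -0.0, 0.46]
wrist_force: [0.4, -0.3, -0.6]
width: 0.0394
finger_force: 30.0
```

```bash
python3 -m handwheel '[[[0,0,0],[0,0,0],0],[[0,0,0],[0,0,0],0],[[0,0,0],[0,0,0],0],[[0,0,0],[0,0,0],0],[[0,0,0],[0,0,0],0]]'
python3 -m handwheel '[[[0,0,0],[0,0,0],0],[[0,0,0],[0,0,0.6],0],[[0,0,0],[0,0,0.6],0],[[0,0,0],[0,0,0.6],0],[[0,0,0],[0,0,0.4],0]]'
python3 -m handwheel '[[[0,0,0],[0.14,0.77,0],0],[[0,0,0],[0.14,0.77,0],0],[[0,0,0],[0.14,0.77,0],0],[[0,0,0],[0.14,0.77,0],0],[[0,0,0],[0.14,0.77,0],0]]'
python3 -m handwheel '[[[0,0,0],[0.14,0.77,0],0],[[0,0,0],[0.14,0.77,0],0],[[0,0,0],[0.14,0.77,0],0],[[0,0,0],[0.14,0.77,0],0],[[0,0,0],[0.14,0.77,0],0]]'
python3 -m handwheel '[[[0,0,0],[0,0,0],0],[[0,0,0],[0,0,0],0]]'
```

```text
time: 10.7
tool_pos: [0.4611, -0.2599, 0.0498]
ee_rot: [3.141, -0.0, 0.46]
wrist_force: [0.0, -1.4, 0.3]
width: 0.0755
finger_force: 0.0
time: 11.2
tool_pos: [0.4618, -0.2604, 0.1624]
ee_rot: [3.139, -0.002, 0.46]
wrist_force: [0.4, -0.5, 0.8]
width: 0.0936
finger_force: 0.0
time: 11.7
tool_pos: [0.4961, -0.0659, 0.1599]
ee_rot: [3.141, -0.0, 0.459]
wrist_force: [0.7, 0.1, -0.5]
width: 0.0937
finger_force: 0.0
time: 12.2
tool_pos: [0.5312, 0.1267, 0.1598]
ee_rot: [3.141, -0.0, 0.46]
wrist_force: [0.7, -0.2, 0.2]
width: 0.0938
finger_force: 0.0
time: 12.4
tool_pos: [0.5309, 0.1256, 0.1594]
ee_rot: [3.141, 0.001, 0.462]
wrist_force: [-0.1, -0.6, -0.3]
width: 0.094
finger_force: 0.0
```

```bash
python3 - <<'E'
from h import *
print(robot.get_obs()['tool_pos'])
a,_=snap('top','top6.png'); b,_=snap('side','side6.png')
cv2.imwrite('pics/c6.png',np.hstack([cv2.resize(b[100:360,200:460],(400,400)),cv2.resize(a[180:380,130:330+130],(500,303))[:, :400] if 0 else cv2.resize(a[160:360,300:500],(400,400))])[:,:,::-1])
d=np.load('top.npy');k=robot.calibration('top');K=np.array(k['mtx']);T=np.array(k['extrinsics'])
v,u=np.mgrid[:480,:640]; P=np.stack([(u-K[0,2])/K[0,0]*d,(v-K[1,2])/K[1,1]*d,d],-1)@T[:3,:3].T+T[:3,3]
m=(d>0)&(abs(P[...,0]-.461)<.05)&(abs(P[...,1]+.26)<.05)&(P[...,2]>.078)
uu,vv=u[m].mean(),v[m].mean(); print(m.sum(),P[m].mean(0),world('top',uu,vv,.086))
E
```

```text
[0.53087705 0.12562086 0.1594185 ]
527 [ 0.46006707 -0.25855562  0.0849643 ] [ 0.46006672 -0.25815951  0.086     ]
```

View pics/c6.png

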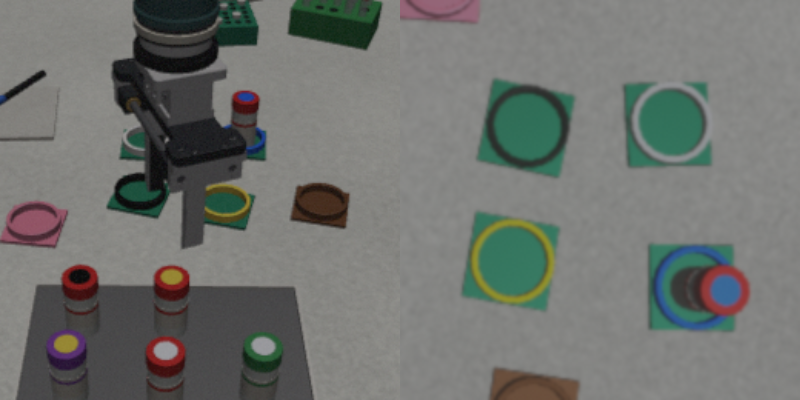

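Blue is placed upright in the blue ring at (0.460, −0.258), about 2 mm off centre. Yellow is next, below the gripper at (0.531, 0.125).

```bash
python3 -m handwheel '[[[0,0,0],[0,0,-0.6],0],[[0,0,0],[0,0,-0.6],0],[[0,0,0],[0,0,-0.5],0],[[0,0,0],[0,0,-0.35],0],[[0,0,0],[0,0,-0.2],0]]'
python3 -m handwheel '[[[0,0,0],[0,0,0],0],[[0,0,0],[0,0,0],0],[[0,0,0],[0,0,0],1],[[0,0,0],[0,0,0],1],[[0,0,0],[0,0,0],1]]'
python3 -m handwheel '[[[0,0,0],[0,0,0],1],[[0,0,0],[0,0,0],1],[[0,0,0],[0,0,0],1],[[0,0,0],[0,0,0],1],[[0,0,0],[0,0,0],1]]'
python3 -m handwheel '[[[0,0,0],[0,0,0],1],[[0,0,0],[0,0,0],1]]'
```

```text
time: 13.0
tool_pos: [0.5299, 0.1234, 0.0453]
ee_rot: [-3.141, 0.003, 0.457]
wrist_force: [0.0, -0.0, 0.3]
width: 0.0939
finger_force: 0.0
time: 13.5
tool_pos: [0.5316, 0.1252, 0.0481]
ee_rot: [3.141, -0.002, 0.46]
wrist_force: [0.7, 0.3, -0.3]
width: 0.0735
finger_force: 0.0
time: 14.0
tool_pos: [0.531, 0.1252, 0.0472]
ee_rot: [-3.142, 0.0, 0.46]
wrist_force: [0.1, -0.1, 0.3]
width: 0.0393
finger_force: 30.0
time: 14.2
tool_pos: [0.531, 0.1251, 0.0472]
ee_rot: [-3.142, 0.0, 0.46]
wrist_force: [-0.3, 0.2, 0.5]
width: 0.0393
finger_force: 30.0
```

```bash
python3 -m handwheel '[[[0,0,0],[0,0,0.4],1],[[0,0,0],[0,0,0.6],1],[[0,0,0],[0,0,0.6],1],[[0,0,0],[0,0,0.4],1],[[0,0,0],[0,0,0.2],1]]'
python3 -m handwheel '[[[0,0,0],[-0.17,-0.6,0],1],[[0,0,0],[-0.17,-0.8,0],1],[[0,0,0],[-0.17,-0.8,0],1],[[0,0,0],[-0.17,-0.8,0],1],[[0,0,0],[-0.17,-0.8,0],1]]'
python3 -m handwheel '[[[0,0,0],[-0.17,-0.76,0],1],[[0,0,0],[0,0,0],1],[[0,0,0],[0,0,-0.6],1],[[0,0,0],[0,0,-0.6],1],[[0,0,0],[0,0,-0.4],1]]'
python3 -m handwheel '[[[0,0,0],[0,0,0],1],[[0,0,0],[0,0,0],1],[[0,0,0],[0,0,0],1]]'
```

```text
time: 14.7
tool_pos: [0.5321, 0.1252, 0.1596]
ee_rot: [3.14, -0.004, 0.46]
wrist_force: [-0.4, -0.3, -0.2]
width: 0.0391
finger_force: 30.0
time: 15.2
tool_pos: [0.4874, -0.0662, 0.1561]
ee_rot: [-3.141, 0.001, 0.46]
wrist_force: [0.4, -0.1, -0.4]
width: 0.0395
finger_force: 30.0
time: 15.7
tool_pos: [0.4786, -0.1018, 0.0742]
ee_rot: [-3.138, 0.003, 0.46]
wrist_force: [-0.0, 0.7, -1.1]
width: 0.0395
finger_force: 30.0
time: 16.0
tool_pos: [0.4812, -0.1028, 0.0787]
ee_rot: [3.14, -0.002, 0.46]
wrist_force: [-0.5, 0.1, -0.8]
width: 0.0392
finger_force: 30.0
```

```bash
python3 -m handwheel '[[[0,0,0],[0,0,-0.25],1],[[0,0,0],[0,0,-0.2],1],[[0,0,0],[0,0,-0.1],1],[[0,0,0],[0,0,0],1],[[0,0,0],[0,0,0],1]]'
python3 -m handwheel '[[[0,0,0],[0,0,0],1],[[0,0,0],[0,0,0],1]]'
python3 -m handwheel '[[[0,0,0],[0,0,0],0],[[0,0,0],[0,0,0],0],[[0,0,0],[0,0,0],0],[[0,0,0],[0,0,0],0],[[0,0,0],[0,0,0],0]]'
python3 -m handwheel '[[[0,0,0],[0,0,0],0],[[0,0,0],[0,0,0.6],0],[[0,0,0],[0,0,0.6],0],[[0,0,0],[0,0,0.6],0],[[0,0,0],[0,0,0.4],0]]'
python3 -m handwheel '[[[0,0,0],[0.4,0.65,0],0],[[0,0,0],[0.4,0.65,0],0],[[0,0,0],[0.4,0.65,0],0],[[0,0,0],[0.4,0.65,0],0],[[0,0,0],[0.4,0.65,0],0]]'
python3 -m handwheel '[[[0,0,0],[0.4,0.65,0],0],[[0,0,0],[0.4,0.65,0],0],[[0,0,0],[0.18,0.2,0],0],[[0,0,0],[0,0,0],0],[[0,0,0],[0,0,0],0]]'
```

```text
time: 16.5
tool_pos: [0.4799, -0.1029, 0.0493]
ee_rot: [-3.141, 0.0, 0.46]
wrist_force: [-0.6, -0.5, -1.0]
width: 0.0393
finger_force: 30.0
time: 16.7
tool_pos: [0.48, -0.103, 0.0496]
ee_rot: [3.141, 0.0, 0.46]
wrist_force: [-0.3, -0.3, -0.8]
width: 0.039
finger_force: 30.0
time: 17.2
tool_pos: [0.4801, -0.1029, 0.0498]
ee_rot: [3.141, -0.0, 0.46]
wrist_force: [0.3, -0.1, -0.5]
width: 0.0755
finger_force: 0.0
time: 17.7
tool_pos: [0.4809, -0.1032, 0.1623]
ee_rot: [3.139, -0.002, 0.46]
wrist_force: [0.7, -0.4, 0.9]
width: 0.0941
finger_force: 0.0
time: 18.2
tool_pos: [0.5807, 0.061, 0.1597]
ee_rot: [3.141, -0.0, 0.46]
wrist_force: [0.3, 0.0, 0.8]
width: 0.0939
finger_force: 0.0
time: 18.7
tool_pos: [0.6288, 0.1343, 0.1593]
ee_rot: [3.141, 0.001, 0.46]
wrist_force: [0.6, 0.4, -0.2]
width: 0.0941
finger_force: 0.0
```

```bash
cat >> h.py <<'E'
def lid(x,y,z=.086):
    d=np.load('top.npy');k=robot.calibration('top');K=np.array(k['mtx']);T=np.array(k['extrinsics'])
    v,u=np.mgrid[:480,:640]; P=np.stack([(u-K[0,2])/K[0,0]*d,(v-K[1,2])/K[1,1]*d,d],-1)@T[:3,:3].T+T[:3,3]
    m=(d>0)&(abs(P[...,0]-x)<.04)&(abs(P[...,1]-y)<.04)&(P[...,2]>.078)&(P[...,2]<.1)
    return m.sum(),P[m].mean(0).round(4)
E
python3 - <<'E'
from h import *
print(robot.get_obs()['tool_pos']); snap('top','top7.png'); print(lid(.48,-.103),lid(.461,-.26))
E
```

```text
[0.62875574 0.13429542 0.15926024]
(np.int64(520), array([ 0.4802, -0.1028,  0.0851])) (np.int64(524), array([ 0.46  , -0.2584,  0.0851]))
```

```bash
python3 -m handwheel '[[[0,0,0],[0.02,0,-0.6],0],[[0,0,0],[0,0,-0.6],0],[[0,0,0],[0,0,-0.5],0],[[0,0,0],[0,0,-0.35],0],[[0,0,0],[0,0,-0.2],0]]'
python3 -m handwheel '[[[0,0,0],[0,0,0],0],[[0,0,0],[0,0,0],0],[[0,0,0],[0,0,0],1],[[0,0,0],[0,0,0],1],[[0,0,0],[0,0,0],1]]'
python3 -m handwheel '[[[0,0,0],[0,0,0],1],[[0,0,0],[0,0,0],1],[[0,0,0],[0,0,0],1],[[0,0,0],[0,0,0],1],[[0,0,0],[0,0,0],1]]'
python3 -m handwheel '[[[0,0,0],[0,0,0],1],[[0,0,0],[0,0,0],1]]'
```

```text
time: 19.25
tool_pos: [0.6285, 0.1331, 0.0454]
ee_rot: [-3.141, 0.003, 0.458]
wrist_force: [-0.1, 0.2, -0.1]
width: 0.094
finger_force: 0.0
time: 19.75
tool_pos: [0.6307, 0.1347, 0.0483]
ee_rot: [3.141, -0.002, 0.46]
wrist_force: [0.3, -0.4, 0.4]
width: 0.0733
finger_force: 0.0
time: 20.25
tool_pos: [0.63, 0.1346, 0.0471]
ee_rot: [3.142, 0.0, 0.46]
wrist_force: [-0.3, 0.3, -0.3]
width: 0.0392
finger_force: 30.0
time: 20.45
tool_pos: [0.63, 0.1346, 0.0471]
ee_rot: [-3.142, 0.0, 0.46]
wrist_force: [-0.1, 0.6, -0.5]
width: 0.0389
finger_force: 30.0
```

```bash
python3 -m handwheel '[[[0,0,0],[0,0,0.4],1],[[0,0,0],[0,0,0.6],1],[[0,0,0],[0,0,0.6],1],[[0,0,0],[0,0,0.4],1],[[0,0,0],[0,0,0.2],1]]'
python3 -m handwheel '[[[0,0,0],[-0.1,-0.5,0],1],[[0,0,0],[-0.1,-0.8,0],1],[[0,0,0],[-0.1,-0.8,0],1],[[0,0,0],[-0.1,-0.8,0],1],[[0,0,0],[-0.1,-0.8,0],1]]'
python3 -m handwheel '[[[0,0,0],[-0.1,-0.8,0],1],[[0,0,0],[-0.07,-0.5,0],1],[[0,0,0],[0,0,-0.6],1],[[0,0,0],[0,0,-0.6],1],[[0,0,0],[0,0,-0.4],1]]'
python3 -m handwheel '[[[0,0,0],[0,0,0],1],[[0,0,0],[0,0,0],1],[[0,0,0],[0,0,0],1]]'
```

```text
time: 20.95
tool_pos: [0.6311, 0.1347, 0.1601]
ee_rot: [3.14, -0.004, 0.46]
wrist_force: [0.5, 1.0, 0.5]
width: 0.0393
finger_force: 30.0
time: 21.45
tool_pos: [0.6041, -0.0517, 0.156]
ee_rot: [-3.141, 0.002, 0.46]
wrist_force: [0.8, -0.3, -0.9]
width: 0.0393
finger_force: 30.0
time: 21.95
tool_pos: [0.5947, -0.1155, 0.0736]
ee_rot: [-3.138, 0.004, 0.459]
wrist_force: [-0.1, 0.6, 0.5]
width: 0.0393
finger_force: 30.0
time: 22.25
tool_pos: [0.5976, -0.1156, 0.0788]
ee_rot: [3.14, -0.002, 0.46]
wrist_force: [0.3, -1.2, -0.4]
width: 0.0391
finger_force: 30.0
```

```bash
python3 -m handwheel '[[[0,0,0],[0,0,-0.25],1],[[0,0,0],[0,0,-0.2],1],[[0,0,0],[0,0,-0.1],1],[[0,0,0],[0,0,0],1],[[0,0,0],[0,0,0],1]]'
python3 -m handwheel '[[[0,0,0],[0,0,0],1],[[0,0,0],[0,0,0],1]]'
python3 -m handwheel '[[[0,0,0],[0,0,0],0],[[0,0,0],[0,0,0],0],[[0,0,0],[0,0,0],0],[[0,0,0],[0,0,0],0],[[0,0,0],[0,0,0],0]]'
python3 -m handwheel '[[[0,0,0],[0,0,0],0],[[0,0,0],[0,0,0.6],0],[[0,0,0],[0,0,0.6],0],[[0,0,0],[0,0,0.6],0],[[0,0,0],[0,0,0.4],0]]'
python3 -m handwheel '[[[0,0,0],[-0.15,0.8,0],0],[[0,0,0],[-0.15,0.8,0],0],[[0,0,0],[-0.15,0.8,0],0],[[0,0,0],[-0.15,0.8,0],0],[[0,0,0],[-0.15,0.8,0],0]]'
python3 -m handwheel '[[[0,0,0],[-0.2,0.8,0],0],[[0,0,0],[-0.2,0.8,0],0],[[0,0,0],[-0.2,0.8,0],0],[[0,0,0],[-0.04,0.5,0],0],[[0,0,0],[0,0,0],0]]'
python3 -m handwheel '[[[0,0,0],[0,0,0],0]]'
```

```text
time: 22.75
tool_pos: [0.5964, -0.1154, 0.0493]
ee_rot: [-3.142, 0.0, 0.46]
wrist_force: [0.5, -0.4, 0.2]
width: 0.0393
finger_force: 30.0
time: 22.95
tool_pos: [0.5966, -0.1154, 0.0496]
ee_rot: [3.142, 0.0, 0.46]
wrist_force: [0.5, -0.2, -0.2]
width: 0.0393
finger_force: 30.0
time: 23.45
tool_pos: [0.5966, -0.1154, 0.0498]
ee_rot: [3.141, -0.0, 0.46]
wrist_force: [0.0, 0.7, -0.2]
width: 0.0759
finger_force: 0.0
time: 23.95
tool_pos: [0.5974, -0.1156, 0.1626]
ee_rot: [3.139, -0.003, 0.46]
wrist_force: [-0.4, -0.7, 0.0]
width: 0.094
finger_force: 0.0
time: 24.45
tool_pos: [0.5586, 0.0861, 0.1599]
ee_rot: [3.141, -0.0, 0.459]
wrist_force: [0.3, 0.6, -0.1]
width: 0.0936
finger_force: 0.0
time: 24.95
tool_pos: [0.5261, 0.2327, 0.1597]
ee_rot: [-3.141, -0.0, 0.465]
wrist_force: [0.5, 0.1, -0.9]
width: 0.0938
finger_force: 0.0
time: 25.05
tool_pos: [0.527, 0.2296, 0.1596]
ee_rot: [3.141, 0.0, 0.461]
wrist_force: [1.2, -0.8, -0.7]
width: 0.0943
finger_force: 0.0
```

```bash
python3 - <<'E'
from h import *
print(robot.get_obs()['tool_pos']); snap('top','top8.png'); print(lid(.48,-.103),lid(.461,-.26),lid(.5966,-.115))
E
```

```text
[0.526959   0.22961402 0.15959047]
(np.int64(520), array([ 0.4802, -0.1028,  0.0851])) (np.int64(524), array([ 0.46  , -0.2585,  0.085 ])) (np.int64(500), array([ 0.5973, -0.1142,  0.0852]))
```

All three are placed within 2 mm. The last one is white.

```bash
python3 -m handwheel '[[[0,0,0],[0,0,-0.6],0],[[0,0,0],[0,0,-0.6],0],[[0,0,0],[0,0,-0.5],0],[[0,0,0],[0,0,-0.35],0],[[0,0,0],[0,0,-0.2],0]]'
python3 -m handwheel '[[[0,0,0],[0,0,0],0],[[0,0,0],[0,0,0],0],[[0,0,0],[0,0,0],1],[[0,0,0],[0,0,0],1],[[0,0,0],[0,0,0],1]]'
python3 -m handwheel '[[[0,0,0],[0,0,0],1],[[0,0,0],[0,0,0],1],[[0,0,0],[0,0,0],1],[[0,0,0],[0,0,0],1],[[0,0,0],[0,0,0],1]]'
python3 -m handwheel '[[[0,0,0],[0,0,0],1],[[0,0,0],[0,0,0],1]]'
```

```text
time: 25.6
tool_pos: [0.5264, 0.2275, 0.0451]
ee_rot: [3.142, 0.003, 0.457]
wrist_force: [0.1, 0.8, 0.4]
width: 0.0941
finger_force: 0.0
time: 26.1
tool_pos: [0.5276, 0.2298, 0.0482]
ee_rot: [3.141, -0.002, 0.46]
wrist_force: [0.7, 0.7, 0.1]
width: 0.0734
finger_force: 0.0
time: 26.6
tool_pos: [0.527, 0.2297, 0.0472]
ee_rot: [-3.142, 0.0, 0.46]
wrist_force: [1.0, 0.2, -0.0]
width: 0.0394
finger_force: 30.0
time: 26.8
tool_pos: [0.527, 0.2297, 0.0472]
ee_rot: [-3.142, 0.0, 0.46]
wrist_force: [0.9, 0.6, 0.2]
width: 0.0393
finger_force: 30.0
```

```bash
python3 -m handwheel '[[[0,0,0],[0,0,0.4],1],[[0,0,0],[0,0,0.6],1],[[0,0,0],[0,0,0.6],1],[[0,0,0],[0,0,0.5],1],[[0,0,0],[0,0,0.3],1]]'
python3 -m handwheel '[[[0,0,0],[0.09,-0.6,0],1],[[0,0,0],[0.13,-0.8,0],1],[[0,0,0],[0.13,-0.8,0],1],[[0,0,0],[0.13,-0.8,0],1],[[0,0,0],[0.13,-0.8,0],1]]'
python3 -m handwheel '[[[0,0,0],[0.13,-0.8,0],1],[[0,0,0],[0.13,-0.8,0],1],[[0,0,0],[0.13,-0.8,0],1],[[0,0,0],[0.13,-0.8,0],1],[[0,0,0],[0.13,-0.8,0],1]]'
python3 -m handwheel '[[[0,0,0],[0.13,-0.8,0],1],[[0,0,0],[0.13,-0.6,0],1],[[0,0,0],[0,0,0],1],[[0,0,0],[0,0,-0.6],1],[[0,0,0],[0,0,-0.6],1]]'
python3 -m handwheel '[[[0,0,0],[0,0,-0.5],1],[[0,0,0],[0,0,-0.1],1],[[0,0,0],[0,0,0],1],[[0,0,0],[0,0,0],1]]'
```

```text
time: 27.3
tool_pos: [0.5279, 0.2298, 0.1696]
ee_rot: [3.141, -0.003, 0.46]
wrist_force: [0.7, 0.3, -0.9]
width: 0.0394
finger_force: 30.0
time: 27.8
tool_pos: [0.5572, 0.0381, 0.1663]
ee_rot: [-3.141, 0.001, 0.46]
wrist_force: [-0.0, 0.7, -1.2]
width: 0.0398
finger_force: 30.0
time: 28.3
tool_pos: [0.5897, -0.162, 0.1662]
ee_rot: [-3.14, 0.001, 0.46]
wrist_force: [0.1, -0.8, 0.0]
width: 0.0394
finger_force: 30.0
time: 28.8
tool_pos: [0.6036, -0.2302, 0.1072]
ee_rot: [3.14, -0.002, 0.46]
wrist_force: [-1.0, -1.3, -1.6]
width: 0.0394
finger_force: 30.0
time: 29.2
tool_pos: [0.604, -0.2303, 0.0788]
ee_rot: [3.14, -0.002, 0.46]
wrist_force: [-0.3, 0.0, -1.2]
width: 0.0391
finger_force: 30.0
```

```bash
python3 -m handwheel '[[[0,0,0],[0,-0.2,0],1],[[0,0,0],[0,0,0],1],[[0,0,0],[0,0,-0.25],1],[[0,0,0],[0,0,-0.2],1],[[0,0,0],[0,0,-0.1],1]]'
python3 -m handwheel '[[[0,0,0],[0,0,0],1],[[0,0,0],[0,0,0],1],[[0,0,0],[0,0,0],1],[[0,0,0],[0,0,0],1]]'
```

```text
time: 29.7
tool_pos: [0.6021, -0.2393, 0.0487]
ee_rot: [-3.138, 0.001, 0.46]
wrist_force: [-4.0, 3.8, 15.9]
width: 0.0395
finger_force: 30.0
time: 30.1
tool_pos: [0.6029, -0.2403, 0.0492]
ee_rot: [-3.141, 0.0, 0.46]
wrist_force: [-0.1, 0.9, -0.8]
width: 0.0393
finger_force: 30.0
```

Set down and settled. Next: release, rise and swing clear.

```bash
python3 -m handwheel '[[[0,0,0],[0,0,0],0],[[0,0,0],[0,0,0],0],[[0,0,0],[0,0,0],0],[[0,0,0],[0,0,0],0],[[0,0,0],[0,0,0],0]]'
python3 -m handwheel '[[[0,0,0],[0,0,0],0],[[0,0,0],[0,0,0.6],0],[[0,0,0],[0,0,0.6],0],[[0,0,0],[0,0,0.6],0],[[0,0,0],[0,0,0.6],0]]'
python3 -m handwheel '[[[0,0,0],[-0.5,-0.6,0],0],[[0,0,0],[-0.5,-0.6,0],0],[[0,0,0],[-0.5,-0.6,0],0],[[0,0,0],[-0.5,-0.6,0],0],[[0,0,0],[-0.5,-0.6,0],0]]'
python3 -m handwheel '[[[0,0,0],[-0.5,-0.6,0],0],[[0,0,0],[-0.5,-0.6,0],0],[[0,0,0],[0,0,0],0],[[0,0,0],[0,0,0],0],[[0,0,0],[0,0,0],0]]'
python3 - <<'E'
from h import *
snap('top','top9.png')
for p in [(.48,-.103),(.461,-.26),(.5966,-.115),(.603,-.2405),(.4307,.2128),(.6258,.2312)]: print(lid(*p))
E
```

```text
time: 30.6
tool_pos: [0.6031, -0.2405, 0.0499]
ee_rot: [3.141, -0.0, 0.46]
wrist_force: [0.0, 0.4, -0.2]
width: 0.0761
finger_force: 0.0
time: 31.1
tool_pos: [0.603, -0.2403, 0.1709]
ee_rot: [3.141, -0.0, 0.46]
wrist_force: [-0.3, -0.1, 0.1]
width: 0.0941
finger_force: 0.0
time: 31.6
tool_pos: [0.477, -0.3914, 0.1699]
ee_rot: [3.141, -0.0, 0.46]
wrist_force: [0.4, 0.1, -0.6]
width: 0.094
finger_force: 0.0
time: 32.1
tool_pos: [0.4288, -0.4496, 0.1697]
ee_rot: [-3.141, -0.001, 0.461]
wrist_force: [-0.3, 0.7, -0.2]
width: 0.094
finger_force: 0.0
(np.int64(519), array([ 0.4802, -0.1028,  0.0851]))
(np.int64(528), array([ 0.4601, -0.2586,  0.0849]))
(np.int64(498), array([ 0.5974, -0.1142,  0.0852]))
(np.int64(501), array([ 0.6024, -0.2385,  0.0851]))
(np.int64(563), array([0.4305, 0.2134, 0.083 ]))
(np.int64(522), array([0.6262, 0.2319, 0.0831]))
```

View pics/top9.png

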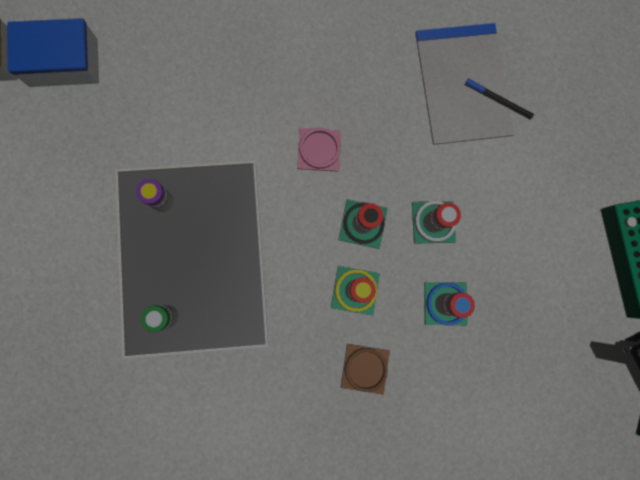

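The picture shows all four red lids in their matching rings: black (370,215), white (448,215), yellow (362,291) and blue (461,305). Purple and green are unmoved and the arm is clear, so I'm handing in.

```bash
python3 -c "
from bench import robot
print(robot.close_job())"
```

```text
the job is handed in; nothing more can be done
None
```

All four red-lidded containers stand upright in their matching carriers, each within about 2 mm of centre by camera; the green- and purple-lidded ones are where they were, and the job was handed in at about 32 s with no verdict shown.

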